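# Hang the tongs and nest the bowl

## Task

The breakfast is over: take the serving tongs that lean in one of the deep terracotta bowls and hang them astride the bar of the wooden-footed stand, bend up and one arm on each side. Then lower the emptied bowl into the other deep bowl of the same shape, not dropping it, until it is nested upright and fully home. Keep the two bowls upright and leave the shallow dish, teapot, tea glass and jam jar where they are.

Things in the scene. Friction and masses are not known exactly. Their poses are not given: they have to be found in the camera images.
- tongs: Rigid U-shaped steel serving tongs, 145 mm long: two parallel arms of strip 20 mm wide (x), 4 mm thick, 56 mm over the outer faces, 48 mm between, joined by a rounded bend; tips: round 28 mm paddles. 0.11 kg. Origin midway between the tips; z along the arms to the bend, y from arm to arm. At first z leans 40 degrees, y level; the bend end sticks 50 mm out past the bowl's rim on the far side.
- tongs_bend (a point): The outer top of the tongs' bend, midway between the arms, 145 mm from the tips; the bend's underside here is 4 mm lower. The arms' outer faces are flat from 18 mm below this top down to the tips. Axes as the tongs'.
- bowl: The deep terracotta bowl in which the tongs lean: round, tapered, foot 68 mm across, 90.5 mm high, 129 mm across the lip. Wall 5 mm; the rolled lip (top 9 mm) is 10 mm thick, from radius 55 to 64.5 mm. Inner floor 22 mm up. 0.36 kg. Origin at the centre of its underside, z up.
- stack_bowl: The other deep terracotta bowl, same shape and size, empty, on the table. Origin at the centre of its underside, z up. A bowl nested fully home stands on this one's inner floor, its underside 22 mm above this one's underside.
- stand: Rail stand fixed to the table: wooden plank 250 x 90 x 16 mm, two 16 mm brass posts 224 mm apart with ball tops (up to 178 mm high), between them a round brass bar, 12 mm in diameter, its centre 165 mm above the table. Origin at the centre of its underside; x along the bar, z up.
- bar_mid (a point): Middle of the stand's bar, on the bar's centre line, 165 mm above the table; axes as the stand's, x along the bar.
- dish: Shallow terracotta dish, 150 mm across and 45 mm high; not part of the work. Origin at the centre of its underside.
- teapot: Steel teapot, 125 mm belly, 178 mm high, with spout and handle; not part of the work. Origin at the centre of its underside.
- tea_glass: Empty tea glass, 68 mm across, 90 mm high; not part of the work. Origin at the centre of its underside.
- jam_jar: Jam jar with brass-coloured lid, 60 mm across, 65 mm high; not part of the work. Origin at the centre of its underside.
Mind the look-alikes: they are no part of the job. Leave any black, blue or grey look-alike of the stack_bowl alone.

How it is judged:
By the outcome, as a careful person would: the job done as asked, in the order asked, and still so for the second after the job is handed in, with the robot touching nothing.
It also fails if it takes over 61 s, if anything falls off the work surface, if the arm or the gripper's body presses on something with over 40 N, if the wrist force passes 120 N, or if a joint passes its speed limit or range.

## Robot

A 7-joint arm with a two-finger parallel gripper is mounted at the origin on the work surface. World frame = base frame: x ahead of the robot, y to its left, z up, the work surface at z = 0. Lengths are in m, angles in rad, forces in N, time in s.
With the tool pointing down it reaches from about 0.425 to 0.925 m from the base axis. Payload 6.8 kg.
Tool frame: the origin (TCP) lies at the very end of the fingers, on their centre line; the grasp point (between the pads) lies 19 mm behind it (grip_point_offset is the distance from the TCP to the grasp point, in m); z points along the fingers, y is the line along which they close (so a half turn about z gives the same grasp; the last joint's range is limited). The gripper opens to 85 mm and grips with 20 to 120 N. Pads are 22 mm wide; open, the fingers measure 114 mm over their backs; the gripper's body (76 mm by 85 mm) begins 54 mm behind the grasp point. The pads swing forward as they close: fully open they stand 13 mm farther back than shut.
Start: joints at [-0.108, 0.477, 0.022, 1.555, -0.011, 1.109, -0.083], TCP at [0.675, 0, 0.231] pointing down, gripper open.
Joint ranges: [-2.96, 2.96], [-0.34, 2.1], [-1.41, 1.46], [0.24, 2.44], [-1.37, 4.51], [0.17, 1.92], [-2.96, 2.96]. Speed limits (rad/s): [2.39, 2.39, 3.14, 3.14, 3.14, 3.14, 3.14].

## Interface

Orientations are given as a unit quaternion [w, x, y, z].
In Python, from station import * gives the robot as it stands.
- The arm moves only by the tool carry_out, never from a script. Its argument "rows" is text: rows parted by semicolons, each of 4 numbers parted by spaces: the shift along the world's x, y, z in mm, then the turn about the world's z in degrees. In form: dx dy dz yaw; .... A call has 1 to 10 rows; each row shifts and turns the commanded pose from where the row before left it; what a row does not reach is not made up. A row lasts 1/8 s, in which the tool goes at most 62.5 mm and 10.7 degrees, less where a joint would pass 70% of its speed; a pose out of reach is approached as far as the arm can. A call is refused whole if a number of a shift passes 62.5 or a number of a turn 10.7, either way. A call with a gripper value outside its range is refused whole. "claw" is the finger opening in mm, from 0 to 85.4, set as the call begins (left out, the last holds). The fingers move at their own pace and stop on an object; "force" is the grip in N (left out, the last holds). Time passes only in rows, so rows that do not move let the fingers close. It gives the time, the measured TCP pose, the force, the opening and the grip force at its end, in the units of the state.
- get_obs(): the state, without advancing time (a new reading comes with each control period).
- read_camera(name): name is "scene" or "side" or "wrist"; returns a dict with "img" (420x560x3 uint8, blue, green, red), "fov_y" (degrees; the focal length in pixels is half the picture's height over the tangent of half this angle, whatever the lens; pixels are square), "cx", "cy" (the principal point, pixels), "world_to_cam" (4x4, takes a point from world to camera coordinates). Camera axes: x right, y up, looking along -z (the intrinsics and any distortion apply to the point x, -y, -z); pixel columns grow to the right and rows downward; lengths in m; the calibration is good to about 2 mm. The wrist camera is an equidistant fisheye: a pixel r from the principal point sees the ray r / f radians off the axis. A picture is of the moment at which its call begins. There is no depth.
- hand_in(): hands the job in; it is judged then, once.
Trained networks look in the newest picture that a camera, given by its name, has taken for a name from the list of things; names that differ only in an ending like _2 or _b are one class to them, and where a whole thing is asked for, a point or a joint stands for the part that bears it (a point fixed in the world has none). Each returns a list of dicts, best first, with "confidence" (0 to 1); they miss things now and then, are a little off and sometimes report something else, mostly with a low value. They report only what shows in the picture. A call takes as long as a camera call. They do not tell look-alikes from the thing itself.
- recognise(camera, thing): "centre" ([column, row] in pixels, amid what is visible of it).
- outline_of(camera, thing): "pixels" (420x560 bool, what is visible of it) and "centre" ([column, row] in pixels, amid what is visible of it).
- place_of(camera, thing): "centre" ([column, row] in pixels: a listed point, or the origin of a listed thing).
The state is a dict: "t": time; "q": joint angles; "joint_vel": joint speeds; "joint_torque": joint torques, N m; "eef_pos": TCP position; "tool_rot": TCP orientation; "contact_force": force on the tool from outside, world axes, zero at the start; "torque": the same for the moment, N m; "gripper_width": opening from 0.0 (shut) to 1.0 (fully open); "grasp_force": force on a finger pad.
Only numpy, scipy, OpenCV 4.12 (cv2) and the standard library are available. Lean on these libraries where they do the work, as an engineer would, in place of code of your own. Each camera call takes 0.05 s, during which the arm holds its last target. There are 200 camera calls.

## Working session

There is one attempt and no reset: what is moved stays moved. The work goes in short steps, Python scripts to look and compute and a tool call to move; the robot and the scene stay as the last step left them, time stands still between calls to the robot, and variables do not carry over. Pictures are saved under pics/ and viewed, at most 10 in all, crops included, and the job is handed in when it is done.

Besides the shell and the picture viewer there is one more tool, called after "Call:" in YAML: its name, and indented under it one key for each argument. carry_out: Moves the arm, as the interface text tells. Its arguments: {"type":"object","properties":{"rows":{"type":"string"},"claw":{"type":"number"},"force":{"type":"number"}},"required":["rows"]}

```bash
mkdir -p pics
cat > h.py <<'E'
from station import *
import numpy as np, cv2
def cam(n):
    return read_camera(n)
def ray(c,px):
    R=np.array(c["world_to_cam"]);f=c["img"].shape[0]/2/np.tan(np.radians(c["fov_y"]/2))
    d=np.array([px[0]-c["cx"],-(px[1]-c["cy"]),-f]);d=R[:3,:3].T@d
    return -R[:3,:3].T@R[:3,3], d/np.linalg.norm(d)
def at_z(c,px,z):
    o,d=ray(c,px);return o+d*(z-o[2])/d[2]
def proj(c,p):
    R=np.array(c["world_to_cam"]);f=c["img"].shape[0]/2/np.tan(np.radians(c["fov_y"]/2))
    q=R[:3,:3]@np.array(p)+R[:3,3];return np.array([c["cx"]+f*q[0]/-q[2],c["cy"]-f*q[1]/-q[2]])
def tri(c1,p1,c2,p2):
    o1,d1=ray(c1,p1);o2,d2=ray(c2,p2)
    s=np.linalg.lstsq(np.c_[d1,-d2],o2-o1,rcond=None)[0]
    a,b=o1+s[0]*d1,o2+s[1]*d2
    return (a+b)/2,np.linalg.norm(a-b)
E
python3 - <<'E'
from h import *
C={n:cam(n) for n in("scene","side")}
for n in C:
    cv2.imwrite(f"pics/{n}0.png",C[n]["img"])
    print(n,np.round(ray(C[n],(280,210)),2).tolist())
    for t in("tongs","tongs_bend","bowl","stack_bowl","stand","bar_mid","dish","teapot","tea_glass","jam_jar"):
        for r in place_of(n,t)[:4]:
            print(n,t,round(r["confidence"],2),np.round(r["centre"]).tolist(),np.round(at_z(C[n],r["centre"],0.165 if t=="bar_mid" else 0),3)[:2].tolist())
E
```

```text
scene [[1.19, -0.3, 0.74], [-0.68, 0.28, -0.68]]
scene tongs 0.79 [313.0, 214.0] [0.5, 0.089]
scene tongs_bend 0.76 [317.0, 206.0] [0.475, 0.112]
scene bowl 0.85 [312.0, 228.0] [0.548, 0.061]
scene stack_bowl 0.97 [104.0, 316.0] [0.626, -0.463]
scene stack_bowl 0.97 [270.0, 352.0] [0.832, -0.165]
scene stack_bowl 0.75 [201.0, 188.0] [0.285, -0.169]
scene stack_bowl 0.55 [160.0, 242.0] [0.453, -0.317]
scene stand 0.79 [387.0, 186.0] [0.473, 0.342]
scene bar_mid 0.59 [398.0, 138.0] [0.469, 0.341]
scene dish 0.96 [243.0, 276.0] [0.634, -0.156]
scene dish 0.52 [358.0, 296.0] [0.779, 0.066]
scene teapot 0.72 [425.0, 253.0] [0.73, 0.285]
scene tea_glass 0.91 [175.0, 320.0] [0.689, -0.325]
scene tea_glass 0.2 [398.0, 142.0] [0.287, 0.509]
scene jam_jar 0.65 [355.0, 295.0] [0.774, 0.062]
side [[0.41, -0.84, 0.77], [0.15, 0.77, -0.63]]
side tongs 0.95 [258.0, 212.0] [0.526, 0.098]
side tongs_bend 0.96 [293.0, 185.0] [0.658, 0.218]
side bowl 0.62 [264.0, 221.0] [0.54, 0.054]
side stack_bowl 0.89 [249.0, 335.0] [0.449, -0.323]
side stack_bowl 0.75 [385.0, 267.0] [0.821, -0.179]
side stack_bowl 0.73 [180.0, 290.0] [0.3, -0.171]
side stack_bowl 0.58 [346.0, 381.0] [0.626, -0.458]
side stand 0.66 [234.0, 171.0] [0.476, 0.333]
side bar_mid 0.59 [232.0, 128.0] [0.477, 0.323]
side teapot 0.91 [308.0, 175.0] [0.723, 0.268]
side tea_glass 0.85 [351.0, 320.0] [0.681, -0.32]
side jam_jar 0.7 [339.0, 210.0] [0.771, 0.069]
side jam_jar 0.45 [252.0, 333.0] [0.456, -0.317]
```

View pics/scene0.png

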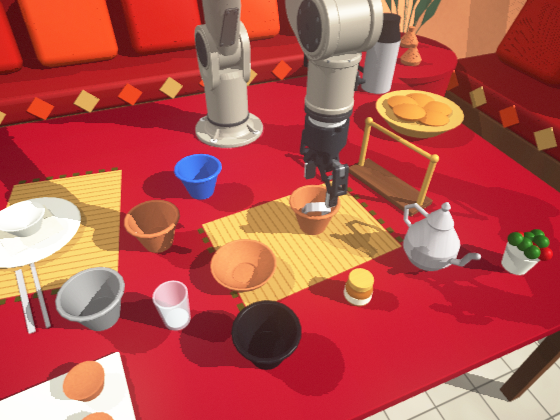

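View pics/side0.png

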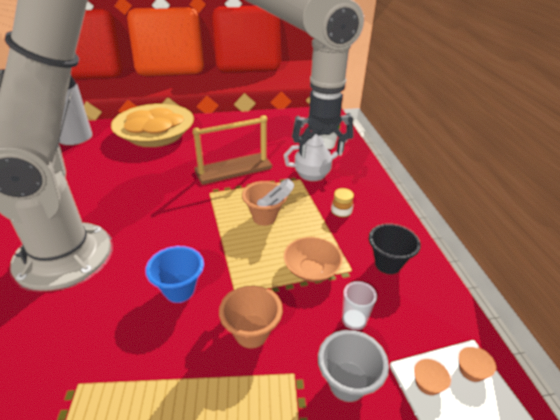

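The scene picture shows these candidates: the terracotta bowl with tongs at (312,228) and the second deep terracotta bowl at (160,242). The grey (95,300), black (267,335) and blue (199,175) bowls and the shallow dish (243,268) are look-alikes to leave. The stand is at (390,170). In the side picture the tongs are at (275,193), the stack bowl at (249,315) and the stand at (233,150).

```bash
cat >> h.py <<'E'
def wray(c,px):
    R=np.array(c["world_to_cam"]);f=c["img"].shape[0]/2/np.tan(np.radians(c["fov_y"]/2))
    u=np.array([px[0]-c["cx"],-(px[1]-c["cy"])]);r=np.linalg.norm(u);a=r/f
    d=np.r_[u/max(r,1e-9)*np.sin(a),-np.cos(a)]
    return -R[:3,:3].T@R[:3,3],R[:3,:3].T@d
def wproj(c,p):
    R=np.array(c["world_to_cam"]);f=c["img"].shape[0]/2/np.tan(np.radians(c["fov_y"]/2))
    q=R[:3,:3]@np.array(p)+R[:3,3];h=np.hypot(q[0],q[1]);a=np.arctan2(h,-q[2])
    return np.array([c["cx"]+f*a*q[0]/h,c["cy"]-f*a*q[1]/h])
def wat_z(c,px,z):
    o,d=wray(c,px);return o+d*(z-o[2])/d[2]
E
python3 - <<'E'
from h import *
C={n:cam(n) for n in("scene","side","wrist")}
s=C["scene"];d=C["side"];w=C["wrist"]
def up(c,x,y,W,H,k): return cv2.resize(c["img"][y:y+H,x:x+W],None,fx=k,fy=k,interpolation=cv2.INTER_CUBIC)
im=np.zeros((600,800,3),np.uint8)
im[:300,:400]=up(s,265,170,100,75,4); im[:300,400:]=up(d,225,165,100,75,4)
im[300:,:400]=cv2.resize(w["img"],(400,300)); im[300:,400:]=up(s,350,110,100,75,4)
cv2.imwrite("pics/c1.png",im)
for n in ("tongs_bend","bowl","tongs"):
    for r in place_of("wrist",n)[:2]: print(n,r["confidence"],r["centre"])
print(get_obs()["tool_rot"],np.round(ray(w,(w["cx"],w["cy"])),3))
E
```

```text
tongs_bend 0.82 [192.2, 161.2]
bowl 0.9 [167.2, 128.7]
bowl 0.32 [149.1, 371.9]
[-1.43635582e-05  7.07086572e-01  7.07126990e-01  1.42960816e-05] [[ 0.675  0.07   0.374]
 [ 0.001 -0.276 -0.961]]
```

View pics/c1.png

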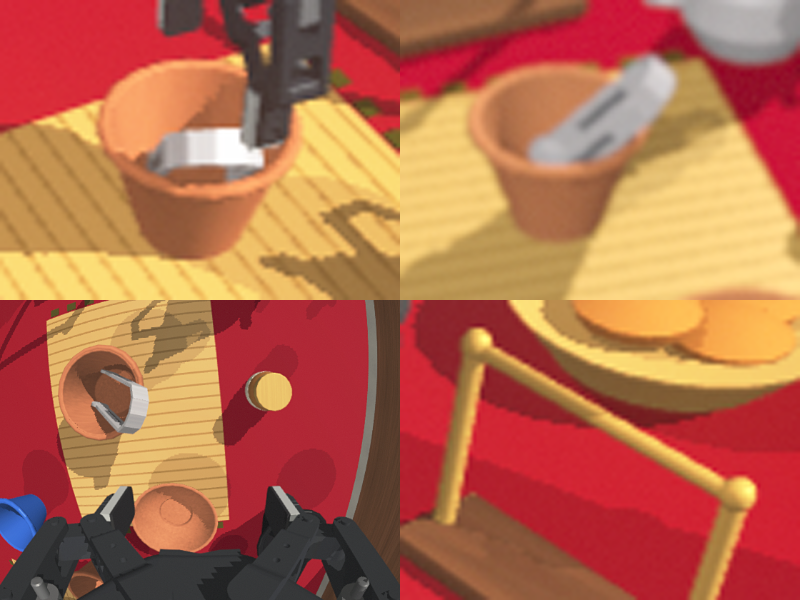

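The crop shows the tongs leaning out of the bowl towards +x,−y (wrist full-picture bend ≈(192,161), bowl centre ≈(143,130)). The bowl with the tongs is confirmed terracotta. The stand's bar runs between ball tops at scene (370,119)–(435,158).

```bash
cat > m.py <<'E'
from h import *
from scipy.optimize import least_squares
def tomod(b,yaw,lean=np.radians(40)):
    # b: bend top; z axis, y axis
    h=np.array([np.cos(yaw),np.sin(yaw),0]);z=np.sin(lean)*h+np.cos(lean)*np.array([0,0,1]);y=np.cross([0,0,1],h);x=np.cross(y,z)
    return x,y,z
E
python3 - <<'E'
from m import *
C={n:cam(n) for n in("scene","side","wrist")}
R=lambda n,c:(wray if n=="wrist" else ray)(C[n],c)
def trin(obs):
    A=0;b=0
    for n,c in obs:
        o,d=R(n,c);P=np.eye(3)-np.outer(d,d);A=A+P;b=b+P@o
    p=np.linalg.solve(A,b)
    return p,[np.linalg.norm((np.eye(3)-np.outer(d,d))@(p-o)) for o,d in (R(n,c) for n,c in obs)]
def best(n,t): 
    r=place_of(n,t);return r[0]["centre"]
ob=[(n,best(n,"tongs_bend")) for n in("side","wrist")]
print("bend",trin(ob))
print("bend3",trin(ob+[("scene",best("scene","tongs_bend"))]))
print("bowl",trin([(n,best(n,"bowl")) for n in C]))
print("tongs",trin([(n,best(n,"tongs")) for n in("scene","side")]))
# bowl via outlines: rim centre at z=.0905 from wrist
for n in C:
    for t in("bowl","tongs","stack_bowl"):
        for r in outline_of(n,t)[:6]:
            m=r["pixels"];v,u=np.nonzero(m)
            print(n,t,round(r["confidence"],2),[u.min(),u.max(),v.min(),v.max()],m.sum())
    print(n,"bar",best(n,"bar_mid") if n!="wrist" else "")
s=C["scene"];d=C["side"]
# ball tops: scene approx (369.5,119.5),(434,158)
for p in((370,120),(434,158)):
    print(at_z(s,p,.170))
for p in((198,131),(264,120)): print("side",at_z(d,p,.170))
E
```

```text
bend (array([0.60961237, 0.03610233, 0.13279183]), [np.float64(0.003712250666346322), np.float64(0.003712250666346214)])
bend3 (array([0.60887481, 0.03506143, 0.13444342]), [np.float64(0.004379769843656085), np.float64(0.003445701351052139), np.float64(0.0019131993636415268)])
bowl (array([5.40893089e-01, 6.23577556e-02, 2.38083458e-04]), [np.float64(0.003142781736198329), np.float64(0.004286131367827144), np.float64(0.001435823402823132)])
tongs (array([0.51802766, 0.07727014, 0.02837537]), [np.float64(0.0012227734508383204), np.float64(0.0012227734508384485)])
scene bowl 0.73 [np.int64(290), np.int64(339), np.int64(184), np.int64(233)] 1295
scene tongs 0.55 [np.int64(302), np.int64(329), np.int64(202), np.int64(213)] 218
scene stack_bowl 0.85 [np.int64(56), np.int64(125), np.int64(267), np.int64(330)] 3311
scene stack_bowl 0.83 [np.int64(175), np.int64(221), np.int64(153), np.int64(199)] 1573
scene stack_bowl 0.79 [np.int64(233), np.int64(301), np.int64(300), np.int64(370)] 3608
scene stack_bowl 0.78 [np.int64(124), np.int64(179), np.int64(200), np.int64(251)] 2098
scene bar [397.3
[... 339 characters left out ...]
2801
side stack_bowl 0.73 [np.int64(369), np.int64(420), np.int64(223), np.int64(273)] 1882
side stack_bowl 0.64 [np.int64(317), np.int64(387), np.int64(330), np.int64(401)] 3823
side bar [231.6, 127.7]
wrist bowl 0.88 [np.int64(81), np.int64(200), np.int64(63), np.int64(196)] 10460
wrist tongs 0.97 [np.int64(128), np.int64(207), np.int64(98), np.int64(187)] 2859
wrist stack_bowl 0.95 [np.int64(359), np.int64(456), np.int64(293), np.int64(363)] 945
wrist stack_bowl 0.63 [np.int64(95), np.int64(143), np.int64(366), np.int64(417)] 1457
wrist bar 
[0.36931571 0.31557091 0.17      ]
[0.58595728 0.36701357 0.17      ]
side [0.37201197 0.31030593 0.17      ]
side [0.58438251 0.35655138 0.17      ]
```

Call:
carry_out:
  rows: "-11 6 4 9.5;-11 6 4 9.5;-11 6 4 9.5;-11 6 4 9.5;-11 6 4 9.5;-10 5 4 9.5;-10 5 4 9;0 0 0 0;0 0 0 0"
  claw: 85.4

```text
t: 3.62
eef_pos: [0.6003, 0.0396, 0.2592]
tool_rot: [0.0, 0.21, 0.978, -0.0]
contact_force: [-0.6, -0.7, -0.4]
gripper_width: 1.0
grasp_force: 0.0
```

Run:
```python
from m import *
C={n:cam(n) for n in("scene","side","wrist")}
w=C["wrist"];cv2.imwrite("pics/w2.png",w["img"])
print(get_obs()["eef_pos"],get_obs()["tool_rot"],get_obs()["q"][6])
for t in("tongs_bend","bowl","tongs","stack_bowl"):
    for n in C:
        for r in place_of(n,t)[:4]: print(n,t,round(r["confidence"],2),np.round(r["centre"],1))
```

```text
[0.60026631 0.03966915 0.25901282] [-1.07605949e-04  2.08850876e-01  9.77947486e-01 -1.20532619e-04] 0.9043409547317648
scene tongs_bend 0.48 [316.9 207.6]
scene tongs_bend 0.17 [157.4 243.5]
side tongs_bend 0.97 [287.2 185.6]
wrist tongs_bend 0.98 [283.2 214.8]
scene bowl 0.78 [312.4 224.6]
scene bowl 0.57 [244.2 276.9]
side bowl 0.88 [262.9 220.7]
wrist bowl 0.74 [278.6 125.9]
scene tongs 0.77 [311.6 212.2]
side tongs 0.65 [257.  212.6]
side tongs 0.51 [339.8 211.2]
scene stack_bowl 0.89 [157.2 242.8]
scene stack_bowl 0.79 [268.8 354. ]
scene stack_bowl 0.77 [101.4 313.5]
scene stack_bowl 0.72 [200.8 190.9]
side stack_bowl 0.87 [386.7 267.2]
side stack_bowl 0.74 [343.  383.1]
side stack_bowl 0.68 [252.5 334.8]
wrist stack_bowl 0.91 [61.4 55.5]
wrist stack_bowl 0.86 [ 34.3 192.6]
wrist stack_bowl 0.61 [ 37.1 306.3]
wrist stack_bowl 0.6 [216.4 356.6]
```

View pics/w2.png

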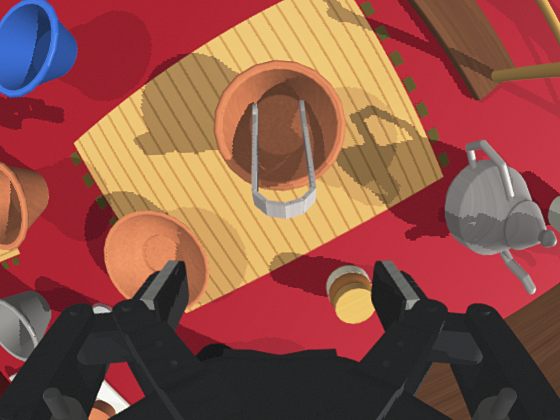

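The wrist picture shows the tongs' bend at (284,212), the arm tips at (255,103) and (303,103), and the bowl rim centre at (280,125). The yaw is nearly aligned.

Run:
```python
from m import *
C={n:cam(n) for n in("side","wrist")}
w=C["wrist"];d=C["side"];print(w["cx"],w["cy"])
bs=place_of("side","tongs_bend")[0]["centre"];bw=np.array([283.5,214.5])
# rim circle fit
rim=[(217,125),(344,125),(280,61),(243,77),(320,75),(228,158),(334,158)]
pts=np.array([wat_z(w,p,.0875)[:2] for p in rim])
f=least_squares(lambda q:np.hypot(*(pts-q[:2]).T)-q[2],[.54,.06,.06]);print("rim",f.x,f.fun)
def res(p,full=False):
    b=p[:3];x,y,z=tomod(b,p[3],p[4])
    r=[*((wproj(w,b)-bw)),*((proj(d,b)-bs)*1),(p[4]-np.radians(40))*300]
    for s,t in((1,(255,103)),(-1,(302.5,103))):
        for k in(0,): r+=list((wproj(w,b-z*143+0) if 0 else wproj(w,b-.140*z+s*.026*y))-np.array(t))
    for s,t in((1,(255,180)),(-1,(313,180))):   # columns along arms, ~ outer edge
        r.append(wproj(w,b-.020*z+s*.026*y)[0]-t[0])
    return r
for y0 in(-.42,):
    g=least_squares(res,[.609,.035,.134,y0,.7]);p=g.x
    print(np.round(p[:3],4),np.degrees(p[3:]),np.round(g.fun,1))
    x,y,z=tomod(p[:3],p[3],p[4]);print("tip",p[:3]-.145*z,"y ang",np.degrees(np.arctan2(y[1],y[0])), "grip30",p[:3]-.03*z)
for t in(.6,.4): print(wproj(w,[.609,.035,.134]))
```

```text
279.45759218794467 210.07175184778586
rim [0.54195203 0.06742368 0.06108719] [ 9.67405205e-04 -1.75415445e-04  1.06190828e-03 -1.83038579e-03
  2.75353304e-04 -7.50030751e-05 -2.23862475e-04]
[0.6171 0.0426 0.0556] [-15.31144863  40.79898786] [  4.6 -18.   -0.4  21.1   4.2  40.1   8.7 -44.9  14.4  53.8 -49.6]
tip [ 0.52567239  0.06764018 -0.05419655] y ang 74.68855136983821 grip30 [0.59814704 0.04779779 0.03285921]
[278.56211607 213.19206591]
[278.56211607 213.19206591]
```

Run:
```python
from m import *
C={n:cam(n) for n in("side","wrist")}
w=C["wrist"];d=C["side"]
bs=place_of("side","tongs_bend")[0]["centre"];bw=np.array([283.5,214.5])
def res(p):
    b=p[:3];x,y,z=tomod(b,p[3],p[4])
    r=[*(wproj(w,b)-bw),*(proj(d,b)-bs),(p[4]-np.radians(40))*100]
    for s,t in((-1,(255,103)),(1,(302.5,103))): r+=list(wproj(w,b-.140*z+s*.026*y)-np.array(t))
    for s,t in((-1,(253,187)),(1,(315,187))): r.append(wproj(w,b-.020*z+s*.026*y)[0]-t[0])
    return r
g=least_squares(res,[.609,.035,.134,-.42,.7]);p=g.x
print(np.round(p[:3],4),np.degrees(p[3:]),np.round(g.fun,1))
x,y,z=tomod(p[:3],p[3],p[4]);print("tip",p[:3]-.145*z,"y ang",np.degrees(np.arctan2(y[1],y[0])), "grip30",p[:3]-.03*z)
```

```text
[0.6081 0.0403 0.1419] [-21.56356534  41.82564362] [ 0.4 -2.  -1.1 -3.6  3.2  0.8  2.6  0.3  0.6  0.2 -2.1]
tip [0.51819735 0.07584088 0.03381606] y ang 68.43643465907647 grip30 [0.58951947 0.04765491 0.11951149]
```

Call:
carry_out:
  rows: "-11 8 -30 2.4;0 0 -40 0;0 0 -40 0;0 0 -30 0;0 0 -15 0;0 0 -9 0;0 0 0 0;0 0 0 0"

```text
t: 5.68
eef_pos: [0.5898, 0.0481, 0.0964]
tool_rot: [0.001, 0.187, 0.982, 0.0]
contact_force: [-0.0, 0.3, -0.2]
gripper_width: 1.003
grasp_force: 0.0
```

Call:
carry_out:
  rows: "0 0 0 0;0 0 0 0;0 0 0 0;0 0 0 0;0 0 0 0;0 0 0 0"
  claw: 45
  force: 50

```text
t: 6.42
eef_pos: [0.5895, 0.0481, 0.0958]
tool_rot: [0.0, 0.187, 0.982, 0.0]
contact_force: [-1.2, 0.2, 5.3]
gripper_width: 0.644
grasp_force: 53.3
```

Call:
carry_out:
  rows: "0 0 10 0;0 0 20 0;0 0 40 0;0 0 50 0;0 0 50 0;0 0 10 0;0 0 0 0;0 0 0 0"

```text
t: 7.42
eef_pos: [0.5878, 0.0477, 0.2732]
tool_rot: [-0.002, 0.187, 0.982, -0.001]
contact_force: [-0.1, -0.0, -1.3]
gripper_width: 0.651
grasp_force: 53.3
```

Run:
```python
from m import *
C={n:cam(n) for n in("scene","side","wrist")}
w=C["wrist"];s=C["scene"];d=C["side"]
o=get_obs();print(o["eef_pos"],o["gripper_width"],o["contact_force"])
def up(c,x,y,W,H,k): return cv2.resize(c["img"][y:y+H,x:x+W],None,fx=k,fy=k,interpolation=cv2.INTER_CUBIC)
im=np.zeros((600,800,3),np.uint8)
im[:300,:400]=up(s,265,130,133,100,3)[:300,:400] if 0 else cv2.resize(s["img"][130:230,265:398],(400,300))
im[:300,400:]=cv2.resize(d["img"][110:230,190:350],(400,300))
im[300:,:400]=cv2.resize(w["img"],(400,300)); im[300:,400:]=up(d,180,100,100,75,4)
cv2.imwrite("pics/c3.png",im)
for t in("bar_mid","stand","bowl","tongs_bend"):
    for n in C:
        for r in place_of(n,t)[:3]: print(n,t,round(r["confidence"],2),np.round(r["centre"],1))
```

```text
[0.58824197 0.04788349 0.2736578 ] 0.6491832894412781 [-0.0468928  -0.47518199 -1.79510505]
scene bar_mid 0.62 [398.1 135.5]
side bar_mid 0.56 [234.3 129.3]
scene stand 0.7 [384.6 188.3]
side stand 0.6 [234.5 172.3]
wrist stand 0.89 [448.4  29.6]
scene bowl 0.94 [312.6 227.9]
side bowl 0.75 [265.2 220.2]
side bowl 0.47 [339.7 212. ]
wrist bowl 0.72 [280.5 138.9]
scene tongs_bend 0.82 [322.3 139.1]
scene tongs_bend 0.34 [173.5 320.3]
side tongs_bend 0.71 [292.9 126.8]
wrist tongs_bend 0.88 [280.1 355.2]
wrist tongs_bend 0.22 [ 39.2 190.7]
```

View pics/c3.png

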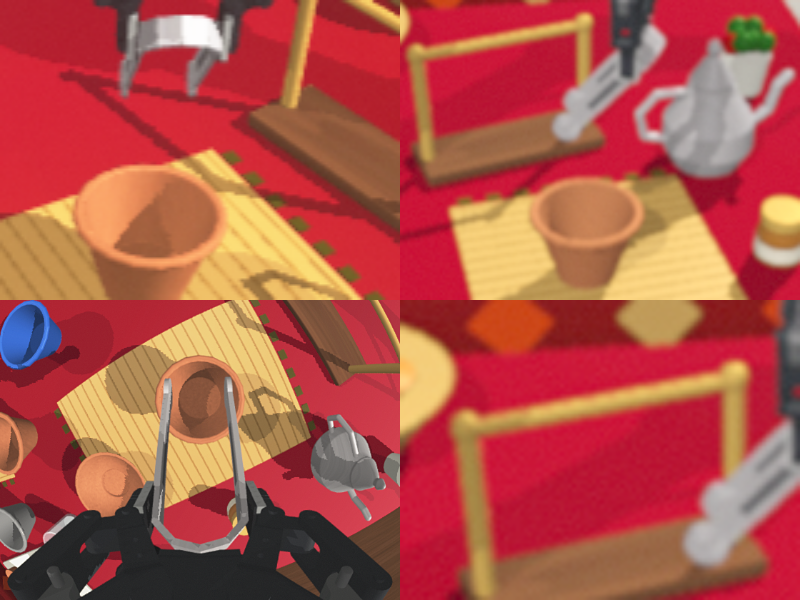

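The tongs are held, still tilted and centred in the grip, and the bowl is empty. The stand's ball tops are at side (197,131) and (263.5,119).

Call:
carry_out:
  rows: "-8 20 0 2.4;-16 42 0 4.9;-16 42 0 4.9;-16 42 0 4.9;-16 42 0 4.9;-16 42 0 4.9;-14 40 0 4.9;-8 19 0 2.5;0 0 0 0;0 0 0 0"

```text
t: 9.43
eef_pos: [0.4799, 0.3353, 0.2751]
tool_rot: [0.0, -0.109, 0.994, -0.001]
contact_force: [0.3, -0.5, -1.4]
gripper_width: 0.649
grasp_force: 53.2
```

Run:
```python
from m import *
C={n:cam(n) for n in("scene","side","wrist")}
w=C["wrist"];s=C["scene"];d=C["side"]
o=get_obs();print(o["eef_pos"],o["tool_rot"],o["q"][6])
a,e1=tri(s,(370,120),d,(197,131));b,e2=tri(s,(434.3,158),d,(263.6,119))
print(a,e1,b,e2,(a+b)/2,np.linalg.norm(b-a),np.degrees(np.arctan2(*(b-a)[[1,0]])))
im=np.zeros((420,800,3),np.uint8);im[:,:560]=w["img"]
im[:180,560:]=cv2.resize(d["img"][70:190,180:340],(240,180));im[180:360,560:]=cv2.resize(s["img"][70:190,330:490],(240,180))
cv2.imwrite("pics/c4.png",im)
```

```text
[0.47996547 0.33534847 0.27525444] [ 9.10588642e-05 -1.09081683e-01  9.94032709e-01 -3.90304462e-04] 0.9249677117657196
[0.36855445 0.31590234 0.16841451] 0.0020193139193835593 [0.58474186 0.36925802 0.16794726] 0.0011746337903532462 [0.47664815 0.34258018 0.16818089] 0.22267474424406117 13.86370812189399
```

View pics/c4.png

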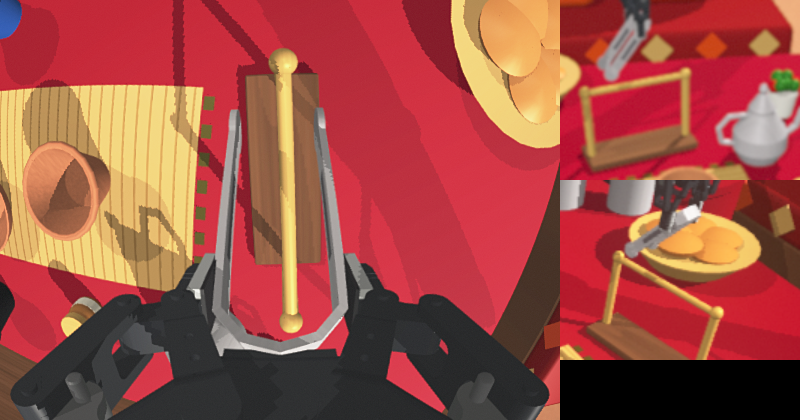

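The tongs' arms at columns 235 and 322 straddle the bar at columns 283–291, which is about 7 mm off centre and about 1.4° off in yaw. I'll correct both and lower.

Call:
carry_out:
  rows: "-2 7 -10 1.4;0 0 -20 0;0 0 -30 0;0 0 -30 0;0 0 -25 0;0 0 -10 0;0 0 0 0;0 0 0 0"

```text
t: 10.58
eef_pos: [0.4775, 0.3446, 0.1513]
tool_rot: [0.001, -0.123, 0.992, 0.001]
contact_force: [0.1, 1.2, -0.8]
gripper_width: 0.647
grasp_force: 53.2
```

Run:
```python
from m import *
C={n:cam(n) for n in("scene","side","wrist")}
w=C["wrist"];s=C["scene"];d=C["side"]
o=get_obs();print(o["eef_pos"],o["contact_force"])
im=np.zeros((600,800,3),np.uint8);im[:300,:400]=cv2.resize(w["img"],(400,300))
im[:300,400:]=cv2.resize(d["img"][80:200,180:340],(400,300));im[300:,:400]=cv2.resize(s["img"][80:200,330:490],(400,300))
cv2.imwrite("pics/c5.png",im)
```

```text
[0.47748179 0.34444135 0.15131499] [-0.73278295  0.45600606 -1.36649756]
```

View pics/c5.png

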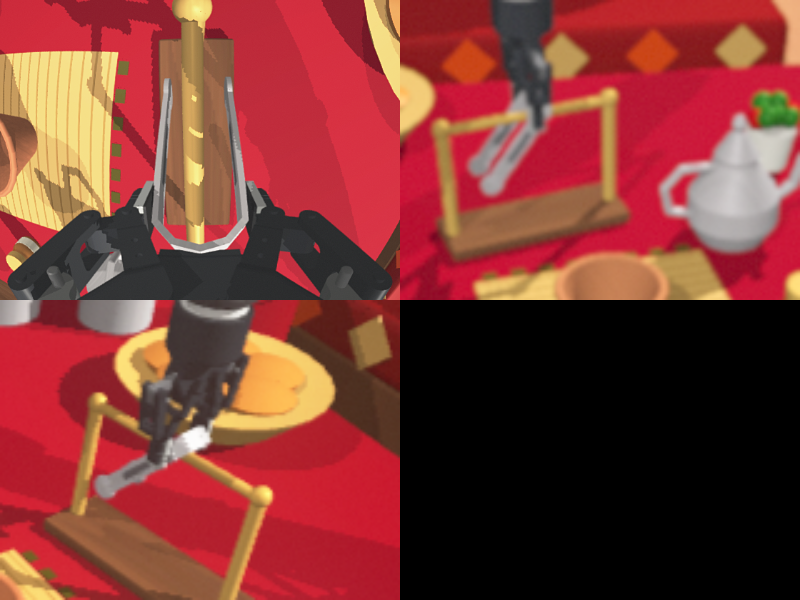

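The bar now runs between the arms. I'll lower gently with a light grip.

Call:
carry_out:
  rows: "0 0 -5 0;0 0 -5 0;0 0 -4 0;0 0 -3 0;0 0 0 0"
  force: 20

```text
t: 11.35
eef_pos: [0.479, 0.3453, 0.1362]
tool_rot: [0.003, -0.122, 0.992, 0.001]
contact_force: [-2.7, -3.2, 16.7]
gripper_width: 0.648
grasp_force: 55.3
```

Call:
carry_out:
  rows: "0 0 -2 0;0 0 -2 0;0 0 0 0"

```text
t: 11.72
eef_pos: [0.4801, 0.3456, 0.1332]
tool_rot: [0.004, -0.122, 0.992, 0.001]
contact_force: [-1.4, -3.8, 21.4]
gripper_width: 0.647
grasp_force: 57.4
```

Call:
carry_out:
  rows: "0 0 -2 0;0 0 -2 0;0 0 0 0"

```text
t: 12.1
eef_pos: [0.4813, 0.3459, 0.1302]
tool_rot: [0.005, -0.122, 0.993, 0.002]
contact_force: [-1.1, -4.5, 26.4]
gripper_width: 0.644
grasp_force: 60.1
```

Call:
carry_out:
  rows: "0 0 3 0;0 0 2 0;0 0 0 0"
  claw: 52
  force: 20

```text
t: 12.48
eef_pos: [0.4779, 0.3443, 0.1311]
tool_rot: [0.001, -0.123, 0.992, 0.0]
contact_force: [1.6, -1.4, 8.6]
gripper_width: 0.649
grasp_force: 57.7
```

Run:
```python
from m import *
C={n:cam(n) for n in("side",)}
d=C["side"]
o=get_obs();print(o["eef_pos"],o["contact_force"],o["grasp_force"])
cv2.imwrite("pics/c6.png",cv2.resize(d["img"][80:200,180:340],(640,480),interpolation=cv2.INTER_CUBIC))
```

```text
[0.47792245 0.34432132 0.131049  ] [ 1.25994951 -0.64785553  8.9256922 ] 57.680315043835435
```

View pics/c6.png

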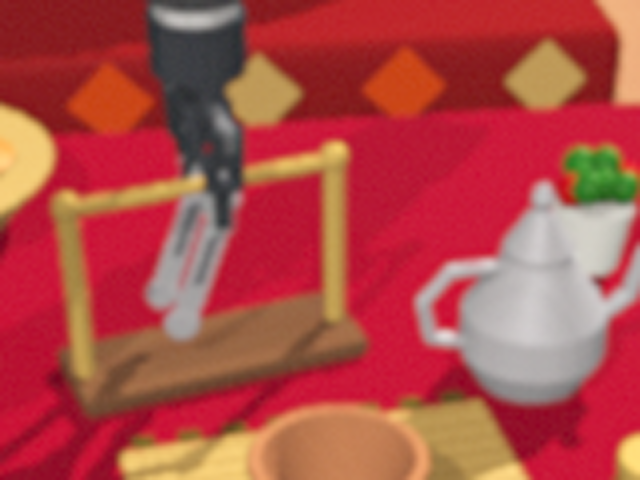

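The press has straightened the tongs from about 40° to about 15° (side crop: arms running from (200,190) to (165,310)). I'll press a bit further.

Call:
carry_out:
  rows: "0 0 -3 0;0 0 -3 0;0 0 -2 0;0 0 -2 0;0 0 0 0"

```text
t: 13.15
eef_pos: [0.4812, 0.3454, 0.1255]
tool_rot: [0.005, -0.122, 0.993, 0.001]
contact_force: [-1.2, -7.3, 34.0]
gripper_width: 0.647
grasp_force: 65.2
```

Call:
carry_out:
  rows: "0 0 -2 0;0 0 -1 0;0 0 0 0"

```text
t: 13.52
eef_pos: [0.4821, 0.3458, 0.1241]
tool_rot: [0.006, -0.122, 0.993, 0.001]
contact_force: [-2.4, -9.7, 44.6]
gripper_width: 0.648
grasp_force: 68.0
```

Call:
carry_out:
  rows: "0 0 3 0;0 0 3 0;0 0 0 0"

```text
t: 13.9
eef_pos: [0.4788, 0.3444, 0.1249]
tool_rot: [0.002, -0.122, 0.992, 0.0]
contact_force: [2.8, -2.6, 12.7]
gripper_width: 0.647
grasp_force: 63.9
```

Call:
carry_out:
  rows: "0 0 0 0;0 0 0 0;0 0 0 0;0 0 0 0"
  claw: 62

```text
t: 14.4
eef_pos: [0.4766, 0.3439, 0.1229]
tool_rot: [-0.0, -0.123, 0.992, -0.0]
contact_force: [-0.3, -0.7, -0.6]
gripper_width: 0.725
grasp_force: 0.0
```

Call:
carry_out:
  rows: "0 0 0 0;0 0 0 0;0 0 0 0;0 0 0 0"
  claw: 80

```text
t: 14.9
eef_pos: [0.477, 0.344, 0.1233]
tool_rot: [0.0, -0.123, 0.992, 0.0]
contact_force: [-0.5, -0.1, -0.3]
gripper_width: 0.935
grasp_force: 0.0
```

Run:
```python
from m import *
C={n:cam(n) for n in("side","wrist")}
d=C["side"];w=C["wrist"]
o=get_obs();print(o["eef_pos"],o["contact_force"],o["grasp_force"])
im=np.zeros((360,800,3),np.uint8);im[:,:480]=cv2.resize(d["img"][80:200,180:340],(480,360));im[:240,480:]=cv2.resize(w["img"],(320,240))
cv2.imwrite("pics/c7.png",im)
```

```text
[0.47703821 0.34402633 0.12333889] [-0.0434159  -0.71344908  0.86142019] 0.0
```

View pics/c7.png

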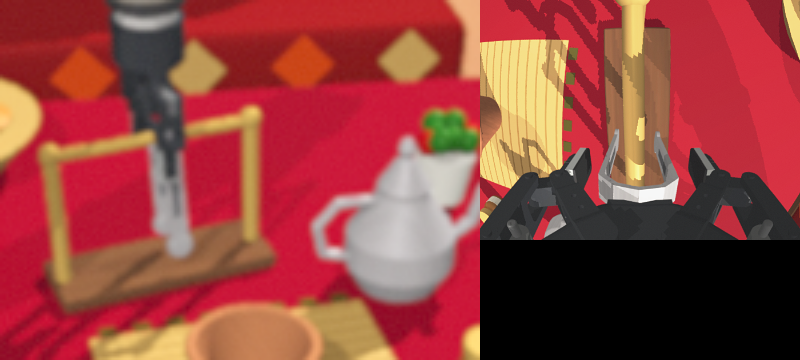

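The tongs hang upright astride the bar, between both fingers (side crop (165,200)). I'll lift clear and go over to the bowl.

Call:
carry_out:
  rows: "0 0 20 0;0 0 50 0;0 0 50 0;0 0 20 0;12 -50 0 0;12 -55 0 0;12 -55 0 0;12 -50 0 0;0 0 0 0;0 0 0 0"

```text
t: 16.25
eef_pos: [0.525, 0.1347, 0.2645]
tool_rot: [0.001, -0.123, 0.992, 0.0]
contact_force: [-0.7, 1.0, -0.6]
gripper_width: 0.94
grasp_force: 0.0
```

```bash
cat > b.py <<'E'
from m import *
R=.0645;A=np.linspace(0,2*np.pi,60)
def shape(xy,z0=0):
    L=[]
    for r,z in((.034,0),(.0595,.0815),(R,.084),(R,.0885),(.062,.0905)): L.append(np.c_[xy[0]+r*np.cos(A),xy[1]+r*np.sin(A),np.full(60,z0+z)])
    return np.concatenate(L)
def hull(c,n,xy,z0=0):
    P=np.array([(wproj if n=="wrist" else proj)(c,p) for p in shape(xy,z0)],np.float32)
    return P
def near(n,c,thing,xy,z0=0):
    """xy estimate by matching bounding box of the best outline near the guess"""
    g=hull(c,n,xy,z0).mean(0);best=None
    for t in(thing if isinstance(thing,tuple) else(thing,)):
        for r in outline_of(n,t):
            v,u=np.nonzero(r["pixels"]);k=np.array([u.min(),u.max(),v.min(),v.max()],float)
            e=np.hypot((k[0]+k[1])/2-g[0],(k[2]+k[3])/2-g[1])
            if best is None or e<best[0]: best=(e,k,r["confidence"])
    return best
def fit(obs,xy):
    def f(p):
        o=[]
        for n,c,k in obs:
            P=hull(c,n,p);o+=list(np.array([P[:,0].min(),P[:,0].max(),P[:,1].min(),P[:,1].max()])-k)
        return o
    g=least_squares(f,xy,loss="soft_l1",diff_step=1e-4);return g.x,np.round(f(g.x),1)
E
python3 - <<'E'
from b import *
C={n:cam(n) for n in("scene","side","wrist")}
print(get_obs()["eef_pos"],get_obs()["q"].round(2) if hasattr(get_obs()["q"],"round") else get_obs()["q"])
for nm,g in(("bowl",(.542,.065)),("stack_bowl",(.453,-.319))):
    O=[]
    for n in C:
        b=near(n,C[n],("bowl","stack_bowl"),g)
        if b: print(n,nm,np.round(b[0],1),b[1],round(b[2],2))
        if b and b[0]<12: O.append((n,C[n],b[1])); print("  ",fit([O[-1]],g))
    print(nm,fit(O,g))
w=C["wrist"]
for t in("tongs","tongs_bend"):
  for n in("scene","side"): print(t,n,[(round(r["confidence"],2),np.round(r["centre"])) for r in place_of(n,t)[:1]])
cv2.imwrite("pics/w8.png",w["img"])
E
```

```text
[0.52466413 0.135766   0.26383344] [-0.02  0.26 -0.42  1.81  0.12  1.09  1.34]
scene bowl 2.5 [289. 340. 185. 234.] 0.9
   (array([0.54006141, 0.06643748]), array([-0.5,  0.5, -1.1,  0.7]))
side bowl 2.8 [243. 286. 181. 224.] 0.62
   (array([0.54278426, 0.07074143]), array([-1.4,  1.4, -1.1,  0.6]))
wrist bowl 1.9 [151. 271. 126. 247.] 0.9
   (array([0.54230727, 0.06529612]), array([-1.1,  0.8, -0.6,  0.9]))
bowl (array([0.54215182, 0.06564112]), array([-0.4,  0.6, -0.5,  1.3, -1.4,  1.5, -0.1,  1.8, -0.8,  1.2, -0.7,
        0.8]))
scene stack_bowl 3.5 [124. 179. 200. 252.] 0.65
   (array([ 0.45437754, -0.31910904]), array([-0.7,  0.7, -1. ,  0.6]))
side stack_bowl 1.5 [219. 281. 285. 347.] 0.8
   (array([ 0.4540302 , -0.31930987]), array([-0.6,  0.6, -0.8,  0.5]))
wrist stack_bowl 28.9 [ 0. 25. 40. 98.] 0.91
stack_bowl (array([ 0.45410467, -0.31920029]), array([-0.7,  0.7, -1. ,  0.5, -0.5,  0.6, -0.9,  0.5]))
tongs scene [(0.56, array([393., 181.]))]
tongs side [(0.73, array([239., 161.]))]
tongs_bend scene [(0.78, array([404., 136.]))]
tongs_bend side [(0.6, array([233., 126.]))]
```

Call:
carry_out:
  rows: "3 -12 0 0;0 0 -40 0;0 0 -50 0;0 0 -50 0;0 0 -30 0;0 0 -15 0;0 0 0 0;0 0 0 0;0 0 0 0"
  claw: 56

```text
t: 18.32
eef_pos: [0.529, 0.1222, 0.0796]
tool_rot: [0.001, -0.123, 0.992, 0.0]
contact_force: [-0.4, 0.4, 0.1]
gripper_width: 0.657
grasp_force: 0.0
```

Call:
carry_out:
  rows: "-1 1.5 -2 0;0 0 0 0;0 0 0 0"
  claw: 25

```text
t: 18.7
eef_pos: [0.527, 0.1235, 0.0764]
tool_rot: [0.0, -0.123, 0.992, -0.0]
contact_force: [0.1, -0.1, 0.0]
gripper_width: 0.291
grasp_force: 0.0
```

Call:
carry_out:
  rows: "0 0 0 0;0 0 0 0;0 0 0 0;0 0 0 0;0 0 0 0"
  claw: 0
  force: 100

```text
t: 19.32
eef_pos: [0.5274, 0.1222, 0.0771]
tool_rot: [0.0, -0.122, 0.993, -0.001]
contact_force: [-2.6, -3.3, 8.6]
gripper_width: 0.104
grasp_force: 93.5
```

Call:
carry_out:
  rows: "0 0 5 0;0 0 15 0;0 0 30 0;0 0 40 0;0 0 40 0;0 0 15 0;0 0 0 0;0 0 0 0"

```text
t: 20.32
eef_pos: [0.5258, 0.1233, 0.2195]
tool_rot: [-0.002, -0.123, 0.992, -0.0]
contact_force: [-0.5, 0.4, -5.7]
gripper_width: 0.074
grasp_force: 100.5
```

Run:
```python
from b import *
C={n:cam(n) for n in("scene","side","wrist")}
o=get_obs();print(o["eef_pos"],o["gripper_width"],o["contact_force"],o["torque"],o["grasp_force"])
z0=o["eef_pos"][2]-.077
im=[]
for n in C:
    P=hull(C[n],n,(.542,.0645),z0);b=near(n,C[n],("bowl","stack_bowl"),(.542,.0645),z0)
    print(n,P[:,0].min(),P[:,0].max(),P[:,1].min(),P[:,1].max(),b)
np.save("dummy.npy",0)
d=C["side"]["img"][90:210,200:360];s=C["scene"]["img"][90:210,240:400]
cv2.imwrite("pics/c9.png",np.hstack([cv2.resize(d,(400,300)),cv2.resize(s,(400,300))]))
```

```text
[0.52619969 0.12329567 0.21976819] 0.07705917755859663 [ 0.75794391  0.8023338  -4.76578483] [0.23446687 0.04940581 0.02198228] 100.45458356151357
scene 289.74393 347.48297 137.3864 193.12921 (np.float64(6.969471797403175), array([293., 349., 140., 194.]), 0.89)
side 239.4236 289.34494 137.57991 185.50235 (np.float64(5.697316602395312), array([240., 287., 138., 186.]), 0.68)
wrist 46.884705 288.08725 138.83307 375.1376 (np.float64(21.66091300921648), array([ 89., 287., 142., 348.]), 0.95)
```

```bash
cat > t.py <<'E'
from b import *
def pose_fit(C,tcp,ang,obs=None):
    u=np.array([np.cos(ang),np.sin(ang),0]);k=np.array([0,0,1.]);t=np.cross(k,u)
    def pts(p):
        # bowl-frame points relative to lip grip point (r=.0598 along u, z=.0905)
        S=shape((0,0))-(.0598*u+np.array([0,0,.0905]))
        Rm=cv2.Rodrigues(np.asarray(t*p[0]))[0]@cv2.Rodrigues(np.asarray(u*p[3]))[0]
        return S@Rm.T+np.asarray(tcp)+u*p[1]+k*p[2]
    def f(p):
        o=[];P3=pts(p)
        for n,k4 in obs:
            P=np.array([(wproj if n=="wrist" else proj)(C[n],q) for q in P3])
            wt=.4 if n=="wrist" else 1
            o+=list(wt*(np.array([P[:,0].min(),P[:,0].max(),P[:,1].min(),P[:,1].max()])-k4))
        return o+[p[3]*30,p[1]*300]
    g=least_squares(f,[0,0,.013,0],loss="soft_l1",diff_step=1e-4,x_scale=[.1,.01,.01,.1])
    P3=pts(g.x);
    Rm=cv2.Rodrigues(t*g.x[0])[0]@cv2.Rodrigues(u*g.x[3])[0]
    c=Rm@(-(.0598*u+np.array([0,0,.0905])))+np.asarray(tcp)+u*g.x[1]+k*g.x[2]
    return g.x,np.round(f(g.x),1),c,P3[:,2].min()
E
python3 - <<'E'
from t import *
C={n:cam(n) for n in("scene","side","wrist")}
o=get_obs();tcp=o["eef_pos"];z0=tcp[2]-.077
O=[(n,near(n,C[n],("bowl","stack_bowl"),(.542,.0645),z0)[1]) for n in C]
for sel in(O,O[:2],O[2:]):
    x,r,c,zm=pose_fit(C,tcp,np.radians(104.1),sel)
    print("tilt",np.degrees(x[0]),"radial",x[1],"liptop-TCP",x[2],"roll",np.degrees(x[3]),"bottom centre",c,zm,r)
print(O, tcp, o["gripper_width"])
E
```

```text
tilt -18.405004989637213 radial -0.0020618362806748857 liptop-TCP 0.01266494102052388 roll 1.3346700239919933 bottom centre [0.53234556 0.09368297 0.12924426] 0.11848597732238877 [-1.9 -0.4 -1.4  0.4 -0.8  1.1  0.5  1.4  0.6  0.7 -3.4  2.9  0.7 -0.6]
tilt -26.91097662730138 radial -0.0017238343213213795 liptop-TCP 0.012129779642334892 roll -0.0834072220803128 bottom centre [0.53058349 0.10989165 0.12567179] 0.11030209376839151 [ 0.3  0.1 -0.7  0.2 -1.2  0.3  0.4  0.2 -0.  -0.5]
tilt -13.745336660003028 radial -0.0019538416218785343 liptop-TCP 0.0013705882834765658 roll -0.08467514625922887 bottom centre [0.53654193 0.0861783  0.12056116] 0.11249364073669413 [-0.1  0.2 -3.6  0.  -0.  -0.6]
[('scene', array([293., 348., 140., 194.])), ('side', array([240., 287., 137., 185.])), ('wrist', array([ 89., 288., 142., 348.]))] [0.52702382 0.12352251 0.22130757] 0.07978114900547614
```

Call:
carry_out:
  rows: "0 0 -30 0;0 0 -40 0;0 0 -30 0;0 0 -15 0;0 0 -10 0;0 0 -8 0;0 0 -6 0;0 0 -5 0;0 0 0 0"

```text
t: 22.35
eef_pos: [0.532, 0.1417, 0.0875]
tool_rot: [0.009, -0.128, 0.992, 0.009]
contact_force: [-18.4, 28.5, 55.5]
gripper_width: 0.082
grasp_force: 129.4
```

Call:
carry_out:
  rows: "0 0 4 0;0 0 4 0;0 0 0 0"

```text
t: 22.72
eef_pos: [0.532, 0.1346, 0.093]
tool_rot: [0.008, -0.126, 0.992, 0.005]
contact_force: [-9.3, 18.3, 34.3]
gripper_width: 0.078
grasp_force: 113.2
```

Call:
carry_out:
  rows: "0 0 -2 0;0 0 -2 0;0 0 0 0;0 0 0 0"
  claw: 12

```text
t: 23.22
eef_pos: [0.5272, 0.1232, 0.0813]
tool_rot: [0.0, -0.122, 0.992, -0.0]
contact_force: [-1.0, 1.9, 1.2]
gripper_width: 0.14
grasp_force: 1.0
```

Run:
```python
from b import *
C={n:cam(n) for n in("scene","side","wrist")}
o=get_obs();print(o["eef_pos"],o["gripper_width"],o["contact_force"],o["grasp_force"])
O=[];g=(.544,.068)
for n in C:
    b=near(n,C[n],("bowl","stack_bowl"),g);O.append((n,C[n],b[1]));print(n,b,fit([O[-1]],g))
print(fit(O[:2],g))
```

```text
[0.52704968 0.12331985 0.08118477] 0.13921754482335147 [-0.46954677  1.67095768  1.28341825] 0.904361056163907
scene (np.float64(2.8279278876507496), array([291., 341., 179., 230.]), 0.58) (array([0.52457191, 0.07808047]), array([-0.6,  0.6,  0.5, -0.5]))
side (np.float64(2.514272698644891), array([241., 286., 176., 219.]), 0.65) (array([0.54336281, 0.0941684 ]), array([-0. ,  0. , -0.5,  0.4]))
wrist (np.float64(12.293175201330968), array([ 70., 295., 138., 353.]), 0.84) (array([0.54211757, 0.06801764]), array([-13.6,   0.6,  -0.4,  17.2]))
(array([0.53483837, 0.0767751 ]), array([ 0.5,  2.1,  2.8,  2.3, -2.4, -1.8,  3. ,  4.5]))
```

Call:
carry_out:
  rows: "0 0 -2 0;0 0 0 0;0 0 0 0"
  claw: 17

```text
t: 24.05
eef_pos: [0.5269, 0.1234, 0.0792]
tool_rot: [-0.0, -0.123, 0.992, -0.0]
contact_force: [0.3, 1.1, -0.2]
gripper_width: 0.197
grasp_force: 0.7
```

Call:
carry_out:
  rows: "0 0 0 0;0 0 0 0;0 0 0 0"
  claw: 40

```text
t: 24.42
eef_pos: [0.5269, 0.1233, 0.0792]
tool_rot: [-0.0, -0.123, 0.992, -0.0]
contact_force: [0.2, 0.2, -0.5]
gripper_width: 0.466
grasp_force: 0.4
```

Run:
```python
from b import *
C={n:cam(n) for n in("scene","side","wrist")}
o=get_obs();print(o["eef_pos"],o["gripper_width"],o["contact_force"],o["grasp_force"])
O=[];g=(.544,.068)
for n in C:
    b=near(n,C[n],("bowl","stack_bowl"),g);O.append((n,C[n],b[1]));print(n,b,fit([O[-1]],g))
print(fit(O[:2],g))
```

```text
[0.52698631 0.12346157 0.07926778] 0.4650498333057718 [-0.52565518  0.07081768 -0.42670372] 0.3793360339477658
scene (np.float64(4.97591080554948), array([295., 345., 181., 230.]), 0.88) (array([0.53135528, 0.08598336]), array([-0.7,  0.7, -0.7,  0.5]))
side (np.float64(3.6227625356452084), array([240., 284., 177., 219.]), 0.63) (array([0.53893641, 0.09336405]), array([-0.6,  0.6, -1.3,  0.8]))
wrist (np.float64(24.952468205447417), array([ 78., 325., 141., 372.]), 0.83) (array([0.54041015, 0.08220836]), array([-3.3,  0.7, -0.3,  4.5]))
(array([0.53531938, 0.08617459]), array([-0. ,  1.5,  0.1,  1.5, -1.6, -0.2,  0.2,  2.4]))
```

Call:
carry_out:
  rows: "0 0 0 0;0 0 0 0;0 0 5 0;0 0 30 0;0 0 60 0;0 0 60 0;0 0 0 0;0 0 0 0"
  claw: 65

```text
t: 25.88
eef_pos: [0.5268, 0.1232, 0.2343]
tool_rot: [0.0, -0.123, 0.992, -0.0]
contact_force: [-0.1, -0.7, -1.1]
gripper_width: 0.756
grasp_force: 0.0
```

Run:
```python
from b import *
C={n:cam(n) for n in("scene","side","wrist")}
o=get_obs();print(o["t"],o["eef_pos"],o["gripper_width"],o["contact_force"])
O=[];g=(.54,.08)
for n in C:
    b=near(n,C[n],("bowl","stack_bowl"),g);O.append((n,C[n],b[1]));print(n,b,fit([O[-1]],g))
print(fit(O,g))
d=C["side"]["img"][130:250,200:360]
cv2.imwrite("pics/c10.png",np.hstack([cv2.resize(d,(400,300),interpolation=2),cv2.resize(C["wrist"]["img"],(400,300))]))
```

```text
26.025 [0.52605294 0.12309081 0.23275154] 0.7596407488279893 [ 0.25503651  0.05436864 -0.48802764]
scene (np.float64(4.583743832786153), array([299., 348., 181., 230.]), 0.97) (array([0.53448087, 0.09422648]), array([-1.2,  1.2, -0.7,  0.4]))
side (np.float64(3.0525157817637076), array([239., 282., 176., 219.]), 0.62) (array([0.53498934, 0.09579974]), array([-1. ,  1.1, -0.6,  0.4]))
wrist (np.float64(10.421923205502425), array([176., 313., 131., 263.]), 0.67) (array([0.53800353, 0.09104384]), array([-0.5,  0.4, -1. ,  2. ]))
(array([0.53708472, 0.09121329]), array([-1.9,  0.7,  0.1,  1.4, -0.1,  2.1,  0.2,  1.3, -0.2,  0.8, -1.9,
        1.2]))
```

Call:
carry_out:
  rows: "-4.5 27 -20 0;0 0 -40 0;0 0 -50 0;0 0 -25 0;0 0 -12 0;0 0 0 0;0 0 0 0"
  claw: 50

```text
t: 27.2
eef_pos: [0.5234, 0.1509, 0.0885]
tool_rot: [0.001, -0.123, 0.992, 0.0]
contact_force: [0.1, -1.0, -0.2]
gripper_width: 0.585
grasp_force: 0.0
```

Call:
carry_out:
  rows: "-1 0 -6 0;0 0 0 0;0 0 0 0"
  claw: 22

```text
t: 27.58
eef_pos: [0.5216, 0.1505, 0.0815]
tool_rot: [0.0, -0.123, 0.992, 0.0]
contact_force: [-0.2, -0.2, 0.8]
gripper_width: 0.257
grasp_force: 0.0
```

Call:
carry_out:
  rows: "0 0 0 0;0 0 0 0;0 0 0 0;0 0 0 0"
  claw: 0
  force: 120

```text
t: 28.08
eef_pos: [0.5218, 0.1502, 0.0818]
tool_rot: [0.0, -0.123, 0.992, -0.0]
contact_force: [-0.2, -1.2, 5.6]
gripper_width: 0.069
grasp_force: 114.6
```

Call:
carry_out:
  rows: "0 0 5 0;0 0 10 0;0 0 15 0;0 0 0 0"

```text
t: 28.58
eef_pos: [0.5226, 0.1511, 0.1129]
tool_rot: [0.002, -0.123, 0.992, 0.0]
contact_force: [-0.4, 0.2, -4.0]
gripper_width: 0.069
grasp_force: 111.6
```

Run:
```python
from t import *
C={n:cam(n) for n in("scene","side","wrist")}
o=get_obs();tcp=o["eef_pos"];print(tcp,o["gripper_width"],o["contact_force"],o["torque"])
z0=tcp[2]-.082
O=[(n,near(n,C[n],("bowl","stack_bowl"),(.5365,.092),z0)[1]) for n in C]
for sel in(O,O[:2],O[2:]):
    x,r,c,zm=pose_fit(C,tcp,np.radians(104.1),sel)
    print("tilt",np.degrees(x[0]),"radial",x[1],"liptop-TCP",x[2],"roll",np.degrees(x[3]),"bc",c,zm,r)
```

```text
[0.52131542 0.15039581 0.11123021] 0.06759392586263158 [-0.17845196 -0.34074784 -4.3415577 ] [ 0.24654633  0.08546495 -0.00194225]
tilt -4.838777997739092 radial -0.0004231086998164575 liptop-TCP 0.010253360182939398 roll 1.7964017620289188 bc [0.53132442 0.09890293 0.02630617] 0.023248070629052424 [-2.2 -0.7 -1.6  0.7 -0.1  0.7  0.5  1.5  0.3  0.8 -2.8  4.3  0.9 -0.1]
tilt 8.071251023905177 radial 0.0030905224811231566 liptop-TCP 0.005423082005224363 roll -1.3557728369494926 bc [0.54015781 0.08417072 0.03547103] 0.030635396358836307 [-1.   0.3 -1.5  0.2 -0.4  0.5  0.7  0.2 -0.7  0.9]
tilt 6.094617401092626 radial -0.0002895260358502207 liptop-TCP -0.011630972758974184 roll 0.05469339405963013 bc [0.53812877 0.08310447 0.0159598 ] 0.012349859520724824 [ 0.  -0.  -3.2  0.1  0.  -0.1]
```

Call:
carry_out:
  rows: "0 0 20 0;0 0 35 0;0 0 35 0;0 0 15 0;-4 -20 0 0;-8 -40 0 0;-8 -40 0 0;-8 -40 0 0;-8 -40 0 0;-8 -40 0 0"

```text
t: 30.28
eef_pos: [0.4764, -0.0708, 0.2154]
tool_rot: [-0.001, -0.123, 0.992, 0.0]
contact_force: [0.4, -1.0, -4.2]
gripper_width: 0.063
grasp_force: 118.0
```

Call:
carry_out:
  rows: "-8 -40 0 0;-8 -40 0 0;-8 -40 0 0;-8 -40 0 0;-8 -22 0 0;-6 -10 0 0;0 0 0 0;0 0 0 0"

```text
t: 31.28
eef_pos: [0.432, -0.26, 0.2161]
tool_rot: [0.0, -0.124, 0.992, 0.0]
contact_force: [0.6, -0.1, -4.7]
gripper_width: 0.062
grasp_force: 117.7
```

Run:
```python
from t import *
C={n:cam(n) for n in("scene","side","wrist")}
o=get_obs();tcp=o["eef_pos"];print(o["t"],tcp,o["gripper_width"],o["contact_force"],o["torque"],np.round(o["q"],2))
z0=tcp[2]-.082;u=np.array([-.2436,.9699]);g=np.array(tcp[:2])-.0598*u
B=[(n,near(n,C[n],("bowl","stack_bowl"),g,z0)) for n in C];print(B)
O=[(n,b[1]) for n,b in B]
for sel in(O,O[:2],O[2:]):
    x,r,c,zm=pose_fit(C,tcp,np.radians(104.1),sel)
    print("tilt",np.degrees(x[0]),"radial",x[1],"liptop-TCP",x[2],"roll",np.degrees(x[3]),"bc",c,zm,r)
d=C["side"]["img"][200:350,180:380];s=C["scene"]["img"][120:270,80:280]
cv2.imwrite("pics/c11.png",np.hstack([cv2.resize(d,(400,300),interpolation=2),cv2.resize(s,(400,300),interpolation=2)]))
```

```text
31.425 [ 0.43201143 -0.26041811  0.21631152] 0.060467775882145046 [ 0.39614497  1.28060383 -3.89854516] [0.2219852  0.07655694 0.02010854] [ 0.58  0.22 -0.19  1.96  0.05  0.96  2.19]
[('scene', (np.float64(7.109287282791), array([113., 171., 155., 213.]), 0.87)), ('side', (np.float64(1.7377058418922204), array([211., 278., 239., 305.]), 0.82)), ('wrist', (np.float64(11.515656476243873), array([ 81., 288., 142., 351.]), 0.98))]
tilt -13.68192178158504 radial -0.0017461328777729648 liptop-TCP 0.007037685054789719 roll -0.1877406242741078 bc [ 0.44166438 -0.29763089  0.12127314] 0.1132389415152741 [-1.   0.1 -0.5 -0.5 -1.7  0.7  0.8  1.   1.3  0.3 -3.6  1.1 -0.1 -0.5]
tilt -12.922667893115504 radial 0.0002972655491828582 liptop-TCP 0.006251185435190999 roll -0.9331666185757409 bc [ 0.44263782 -0.29667347  0.1209931 ] 0.11337082928477138 [-0.3  0.7 -0.4 -0.4 -1.9  0.4  0.3  0.6 -0.5  0.1]
tilt -10.54405531560027 radial -0.0015523337575845631 liptop-TCP 0.0023765758125221673 roll -0.07936294069356754 bc [ 0.44279892 -0.30285037  0.11877343] 0.1125600490744043 [-0.   0.1 -3.6  0.  -0.  -0.5]
```

```bash
cat > nest.py <<'E'
import numpy as np
from scipy.optimize import minimize_scalar
out=np.array([(34,0),(57.5,81.5),(64.5,82),(64.5,90.5),(55,90.5)],float)
inn=np.array([(64.5,82),(64.5,90.5),(55,90.5),(55,81.5),(35.3,22),(0,22)],float)
def dens(P):
    return np.concatenate([np.linspace(a,b,40) for a,b in zip(P,P[1:])])
foot=np.c_[np.linspace(-34,34,60),np.zeros(60)]
R=dens(out);U=np.r_[R,R*[-1,1],foot]          # upper bowl's outer pts (u,z)
def top(u):                                  # lower bowl's top surface height at u
    a=np.abs(u);z=np.where(a<=35.3,22,np.where(a<=53.5,22+(a-35.3)/(55-35.3)*59.5,np.where(a<=64.5,90.5,0)));return np.where((a>53.5)&(a<55),22+(a-35.3)/(19.7)*59.5,z)
def pose(th,du=None):
    c,s=np.cos(th),np.sin(th)
    # tilt: -u side down; rotate about foot centre
    P=np.c_[U[:,0]*c-U[:,1]*s,U[:,0]*s+U[:,1]*c]
    h=lambda d:np.max(top(P[:,0]+d)-P[:,1])
    ds=np.linspace(-40,60,401);H=[h(d) for d in ds];i=int(np.argmin(H))
    g=np.array([59.8,82]);G=np.array([g[0]*c-g[1]*s,g[0]*s+g[1]*c])
    return ds[i],H[i],G+[ds[i],H[i]]
for t in(20,16,14,12.5,11,9,7,5,3,1,0): print(t,[np.round(v,1) for v in pose(np.radians(t))])
E
python3 nest.py
```

```text
20 [np.float64(15.5), np.float64(47.6), array([ 43.6, 145.1])]
16 [np.float64(12.5), np.float64(42.7), array([ 47.4, 138.1])]
14 [np.float64(10.8), np.float64(40.4), array([ 48.9, 134.4])]
12.5 [np.float64(9.5), np.float64(38.7), array([ 50.1, 131.7])]
11 [np.float64(8.2), np.float64(37.0), array([ 51.3, 128.9])]
9 [np.float64(7.2), np.float64(33.4), array([ 53.5, 123.7])]
7 [np.float64(5.2), np.float64(30.6), array([ 54.6, 119.3])]
5 [np.float64(4.0), np.float64(26.8), array([ 56.4, 113.7])]
3 [np.float64(2.5), np.float64(23.8), array([ 57.9, 108.8])]
1 [np.float64(-0.5), np.float64(22.6), array([ 57.9, 105.6])]
0 [np.float64(-1.2), np.float64(22.0), array([ 58.6, 104. ])]
```

Call:
carry_out:
  rows: "5 -5 0 0;5 -5 -12 0;0 0 -22 0;0 0 -22 0;0 0 -14 0;0 0 -7 0;0 0 0 0;0 0 0 0"

```text
t: 32.72
eef_pos: [0.4421, -0.2718, 0.14]
tool_rot: [0.001, -0.123, 0.992, -0.0]
contact_force: [1.2, 0.3, -4.4]
gripper_width: 0.062
grasp_force: 117.8
```

Run:
```python
from t import *
C={n:cam(n) for n in("scene","side")}
o=get_obs();tcp=o["eef_pos"];print(o["t"],tcp,o["gripper_width"],o["contact_force"],o["torque"])
d=C["side"]["img"][210:360,180:380];s=C["scene"]["img"][130:280,80:280]
cv2.imwrite("pics/c12.png",np.hstack([cv2.resize(d,(400,300),interpolation=2),cv2.resize(s,(400,300),interpolation=2)]))
```

```text
32.825 [ 0.4420147  -0.27176898  0.14003082] 0.061489560553023986 [-2.41113770e-01 -1.58000299e-03 -4.52317963e+00] [0.21972222 0.06980552 0.00471287]
```

View pics/c12.png

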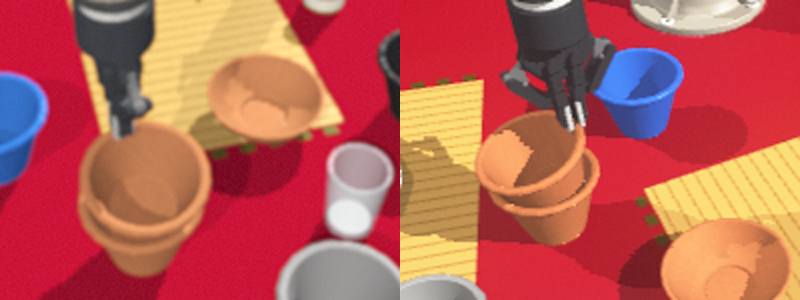

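The bowl is partly inside the stack bowl and tilted about 12°, with the grip side high. I'll follow the computed arc to bring it upright and home.

Call:
carry_out:
  rows: "0 0.5 -5 0;-0.3 1.2 -4 0;-0.3 1.2 -4 0;0 0 0 0"

```text
t: 33.33
eef_pos: [0.4407, -0.2688, 0.126]
tool_rot: [-0.0, -0.123, 0.992, -0.0]
contact_force: [0.2, -2.4, -3.7]
gripper_width: 0.06
grasp_force: 118.4
```

Call:
carry_out:
  rows: "-0.3 1.2 -4 0;-0.3 1.2 -4 0;0 0 0 0"

```text
t: 33.7
eef_pos: [0.4404, -0.2664, 0.1181]
tool_rot: [0.0, -0.123, 0.992, -0.0]
contact_force: [-0.7, -3.2, -2.2]
gripper_width: 0.063
grasp_force: 120.4
```

Call:
carry_out:
  rows: "-0.3 1.2 -4 0;-0.3 1.2 -4 0;0 0 0 0"

```text
t: 34.08
eef_pos: [0.4399, -0.2641, 0.1102]
tool_rot: [0.0, -0.123, 0.992, -0.0]
contact_force: [-0.6, -3.1, 0.1]
gripper_width: 0.061
grasp_force: 122.9
```

Call:
carry_out:
  rows: "-0.3 1.2 -3 0;-0.3 1 -2 0;0 0 0 0"

```text
t: 34.45
eef_pos: [0.4398, -0.2618, 0.1065]
tool_rot: [0.001, -0.123, 0.992, -0.0]
contact_force: [-3.3, 0.0, 12.2]
gripper_width: 0.066
grasp_force: 127.7
```

```bash
cat > n.py <<'E'
from t import *
C={n:cam(n) for n in("scene","side","wrist")}
o=get_obs();tcp=o["eef_pos"];print(o["t"],tcp,o["gripper_width"],o["contact_force"])
# union extents of stack expected when home: outline of both
for n in("scene","side"):
    P=hull(C[n],n,(.4541,-.3192),.022);Q=hull(C[n],n,(.4541,-.3192))
    print(n,"home lip box",P[:,0].min(),P[:,0].max(),P[:,1].min(),"lower bottom",Q[:,1].max())
    for t in("bowl","stack_bowl"):
        for r in outline_of(n,t):
            if np.hypot(*(np.array(r["centre"])-P.mean(0)))<35:
                v,u=np.nonzero(r["pixels"]);print("  ",t,round(r["confidence"],2),u.min(),u.max(),v.min(),v.max())
E
python3 n.py
```

```text
34.6 [ 0.43980457 -0.26178737  0.1065012 ] 0.06055652681960893 [-4.18213643  0.21541551 13.06733954]
scene home lip box 120.81431 178.17842 192.22742 lower bottom 252.5249
   bowl 0.73 122 178 193 234
   stack_bowl 0.63 128 179 215 252
side home lip box 217.64801 281.8448 277.31116 lower bottom 347.4728
   bowl 0.84 219 281 277 330
   stack_bowl 0.85 222 280 313 345
```

Call:
carry_out:
  rows: "0 0 -1 0;0 0 0 0;0 0 0 0"

```text
t: 35.17
eef_pos: [0.4398, -0.2616, 0.106]
tool_rot: [0.001, -0.123, 0.992, -0.0]
contact_force: [-5.6, 1.4, 17.9]
gripper_width: 0.064
grasp_force: 129.2
```

Call:
carry_out:
  rows: "0 0 0 0;0 0 0 0;0 0 0 0"
  claw: 14

```text
t: 35.55
eef_pos: [0.4392, -0.2612, 0.104]
tool_rot: [-0.0, -0.123, 0.992, 0.0]
contact_force: [0.2, -0.6, 0.1]
gripper_width: 0.167
grasp_force: 0.2
```

Call:
carry_out:
  rows: "0 0 0 0;0 0 0 0;0 0 0 0"
  claw: 40

```text
t: 35.92
eef_pos: [0.439, -0.2615, 0.1042]
tool_rot: [-0.0, -0.123, 0.992, 0.0]
contact_force: [-0.9, -0.1, 0.1]
gripper_width: 0.467
grasp_force: 0.0
```

```bash
python3 n.py
```

```text
36.075 [ 0.43909212 -0.26157803  0.10425558] 0.4690857559088139 [-0.0147995  -0.18271955  0.35127228]
scene home lip box 120.81431 178.17842 192.22742 lower bottom 252.5249
   bowl 0.55 123 179 195 234
   stack_bowl 0.61 127 180 213 252
side home lip box 217.64801 281.8448 277.31116 lower bottom 347.4728
   stack_bowl 0.93 220 280 312 346
```

Call:
carry_out:
  rows: "0 0 10 0;0 0 30 0;0 0 50 0;0 0 50 0;0 0 0 0;0 0 0 0"

```text
t: 37.02
eef_pos: [0.4388, -0.2615, 0.2444]
tool_rot: [0.0, -0.123, 0.992, -0.0]
contact_force: [-0.1, 0.2, -1.0]
gripper_width: 0.469
grasp_force: 0.0
```

```bash
python3 n.py
python3 - <<'E'
from t import *
C={n:cam(n) for n in("scene","side","wrist")}
g=np.array([.4541,-.3192]);w=C["wrist"]
for r in outline_of("wrist","bowl")+outline_of("wrist","stack_bowl"):
    v,u=np.nonzero(r["pixels"]);print(round(r["confidence"],2),u.min(),u.max(),v.min(),v.max())
P=hull(w,"wrist",g,.022);print(P[:,0].min(),P[:,0].max(),P[:,1].min(),P[:,1].max())
for h in(.022,.027,.032):
  for n in("scene","side"):
    P=hull(C[n],n,g,h);print(h,n,P[:,1].min())
# red/terracotta profile: two lip lines down centre column in side
for n in("side","scene"):
    P=proj(C[n],[*g,.05]);c=int(P[0]);print(n,c,C[n]["img"][int(P[1])-30:int(P[1])+45,c,:].mean(1).round().astype(int).tolist(),int(P[1])-30)
cv2.imwrite("pics/fin.png",C["side"]["img"])
E
```

```text
37.175 [ 0.43830236 -0.26118524  0.24305915] 0.4660799297549476 [0.43974077 0.01876569 0.39824874]
scene home lip box 120.81431 178.17842 192.22742 lower bottom 252.5249
   bowl 0.95 123 179 192 234
   stack_bowl 0.88 126 179 213 252
side home lip box 217.64801 281.8448 277.31116 lower bottom 347.4728
   bowl 0.57 218 282 277 331
   stack_bowl 0.59 221 278 317 345
0.6 148 285 132 267
0.96 340 462 17 146
0.78 44 134 249 333
0.55 229 269 132 154
145.89655 285.42532 127.278915 266.21396
0.022 scene 192.22742
0.022 side 277.31116
0.027 scene 190.6621
0.027 side 275.72858
0.032 scene 189.08582
0.032 side 274.13446
side 250 [136, 137, 135, 137, 135, 136, 135, 134, 135, 137, 137, 138, 137, 137, 137, 136, 136, 137, 139, 134, 128, 127, 128, 126, 123, 115, 106, 105, 104, 106, 106, 105, 102, 106, 127, 154, 166, 161, 146, 134, 120, 109, 112, 125, 134, 137, 133, 122, 115, 111, 114, 114, 114, 115, 115, 117, 115, 109, 92, 78, 67, 66, 65, 66, 63, 66, 65, 68, 67, 71, 65, 69, 67, 64, 66] 289
scene 154 [154, 155, 153, 155, 153, 155, 154, 155, 155, 155, 155, 157, 155, 155, 146, 146, 113, 104, 105, 104, 105, 104, 105, 105, 99, 97, 98, 98, 147, 173, 173, 158, 114, 117, 118, 122, 156, 167, 157, 117, 105, 113, 112, 110, 108, 107, 105, 104, 105, 103, 100, 100, 98, 96, 96, 100, 105, 106, 106, 106, 104, 105, 106, 105, 106, 105, 106, 106, 106, 107, 105, 105, 107, 105, 106] 198
```

Call:
carry_out:
  rows: "0 0 -50 0;0 0 -50 0;0 0 -18 0;0 0 0 0;0 0 0 0;0 0 -4 0;0 0 0 0;0 0 0 0"
  claw: 0

```text
t: 38.62
eef_pos: [0.4393, -0.2617, 0.1226]
tool_rot: [0.0, -0.123, 0.992, -0.0]
contact_force: [-0.7, 0.5, -0.6]
gripper_width: 0.001
grasp_force: 0.0
```

Call:
carry_out:
  rows: "0 0 -3 0;0 0 0 0"

```text
t: 38.88
eef_pos: [0.4389, -0.2615, 0.1191]
tool_rot: [-0.0, -0.123, 0.992, 0.0]
contact_force: [-0.5, -0.7, 0.1]
gripper_width: 0.001
grasp_force: 0.0
```

Call:
carry_out:
  rows: "0 0 -3 0;0 0 0 0"

```text
t: 39.12
eef_pos: [0.4389, -0.2615, 0.116]
tool_rot: [-0.0, -0.123, 0.992, 0.0]
contact_force: [0.9, 0.4, 0.3]
gripper_width: -0.001
grasp_force: 0.0
```

Call:
carry_out:
  rows: "0 0 -2 0;0 0 0 0"

```text
t: 39.38
eef_pos: [0.439, -0.2615, 0.1141]
tool_rot: [-0.0, -0.123, 0.992, 0.0]
contact_force: [-0.1, 0.4, 0.4]
gripper_width: -0.001
grasp_force: 0.0
```

Call:
carry_out:
  rows: "0 0 -1.5 0;0 0 0 0"

```text
t: 39.62
eef_pos: [0.4391, -0.2616, 0.1127]
tool_rot: [-0.0, -0.123, 0.992, 0.0]
contact_force: [-0.6, -0.9, -0.6]
gripper_width: 0.004
grasp_force: 0.0
```

The lip on the grip side is no higher than 112.7 mm, and the home height is 112.5 mm, so it is fully home. I'll retreat, check the tongs and hand in.

Call:
carry_out:
  rows: "0 0 30 0;0 0 50 0;0 0 50 0;30 20 0 0;0 0 0 0;0 0 0 0"

```text
t: 40.38
eef_pos: [0.4685, -0.2417, 0.2423]
tool_rot: [-0.001, -0.123, 0.992, 0.0]
contact_force: [-0.8, -0.1, -0.3]
gripper_width: -0.004
grasp_force: 0.0
```

Run:
```python
from h import *
C={n:cam(n) for n in("scene","side")}
p={}
for t in("tongs","tongs_bend"):
    a=[place_of(n,t)[:1] for n in C]
    if all(a): print(t,tri(C["scene"],a[0][0]["centre"],C["side"],a[1][0]["centre"]))
o=get_obs();print(o["t"],o["contact_force"])
print(hand_in())
```

```text
40.675 [ 0.79771153 -0.09538158  0.26200207]
the job is handed in; nothing more can be done
None
```

I handed the job in at about 41 s of the 61 s allowed: the tongs hung upright astride the bar when last viewed at 15 s (the final check found no tongs reading), and the bowl is nested home in the other terracotta bowl (touched at the grip side, the far side judged from outlines only), though it tilted up to about 18° in the grip and had to be set down and regripped once on the way.

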